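# Turn the vial wheel to the reader and start the reading

## Task

Turn the four-spoked vial wheel by pushing one of its spokes with a fingertip until the red-capped vial stands straight in front of the yellow arrow of the reading station, then press the station's green button and let go. Do not press the button before the red vial is there. Do not push on, lift or unseat any vial, push the wheel gently, and leave everything else on the bench where it is.

Things in the scene. Friction and masses are not known exactly. Their poses are not given: they have to be found in the camera images.
- hub (a point): the upright axis of the level vial wheel, at 66 mm above the bench (spoke-top height). The wheel turns either way (over a full turn), with light friction (0.07 N m: about 1 N at 65 mm from the axis), and stays where it is left. Hub 24 mm radius, rising to 74 mm. Below the spokes it is open down to a round grey foot plate of 100 mm radius, top 15 mm above the bench
- red_spoke (a point): middle of the top of the spoke that carries the red-capped vial, 46 mm from the axis. Four straight aluminium spokes 90 degrees apart, 12 mm wide, 54 to 66 mm above the bench, bare from 24 to 69 mm from the axis; each ends in a square blue cup, 33x33 mm outside, centre 85 mm from the axis, rim 66 mm above the bench
- wheel (a joint): turn of the wheel since the start, rad, growing counter-clockwise seen from above
- read_point (a point): the reading position: the point 85 mm from the wheel's axis, 28 mm above the bench, where the centre of a vial's underside lies when its spoke points straight along the yellow arrow on the reading station
- station_top (a point): centre of the top of the reading station: a white block on the wheel's foot, 84 mm wide, 70 mm deep, top 88 mm above the bench, with a black window facing the wheel and a yellow arrow on top that points to the wheel's axis; it occupies 116 to 186 mm from the axis
- read_button_top (a point): centre of the top of the green push button on the station, 28 mm across, 110 mm above the bench at rest, on a black collar 44 mm across and 100 mm above the bench; it goes 6 mm down against a spring, fully down at about 4 N, and comes back when let go
- read_button (a joint): travel of the green button, m: 0 up, 0.006 fully down; the station reads from 0.004
- red_vial: clear glass vial, 22 mm across, 76 mm tall, with a red cap, standing loose in one of the wheel's four cups (bottom about 28 mm, cap top about 104 mm above the bench; the upper 38 mm show above the cup); origin at the centre of its underside, z up; its spoke runs from the wheel's axis to it
- white_vial_1: clear glass vial, 22 mm across, 76 mm tall, with a white cap, standing loose in one of the wheel's four cups (bottom about 28 mm, cap top about 104 mm above the bench; the upper 38 mm show above the cup); origin at the centre of its underside, z up; a quarter turn counter-clockwise from the red one, seen from above
- white_vial_2: clear glass vial, 22 mm across, 76 mm tall, with a white cap, standing loose in one of the wheel's four cups (bottom about 28 mm, cap top about 104 mm above the bench; the upper 38 mm show above the cup); origin at the centre of its underside, z up; across the wheel from the red one
- white_vial_3: clear glass vial, 22 mm across, 76 mm tall, with a white cap, standing loose in one of the wheel's four cups (bottom about 28 mm, cap top about 104 mm above the bench; the upper 38 mm show above the cup); origin at the centre of its underside, z up; a quarter turn clockwise from the red one, seen from above
- tape: roll of black tape lying flat, 55 mm across, 19 mm tall; a bystander; origin at the centre of its underside
- timer: white kitchen-style timer, 64x64x18 mm; a bystander; origin at the centre of its underside
- septa_tin: round white tin, 54 mm across, 24 mm tall; a bystander; origin at the centre of its underside
- spare_vial: vial with a white cap standing on the bench away from the wheel, 22 mm across, 76 mm tall; a bystander; origin at the centre of its underside
- flow_meter: yellow hand-held meter, 129x62x29 mm, lying flat; a bystander; origin at the centre of its underside

How it is judged:
By the outcome, as a careful person would: the job done as asked, in the order asked, and still so for the second after the job is handed in, with the robot touching nothing.
It also fails if it takes over 54 s, if anything falls off the work surface, if the arm or the gripper's body presses on something with over 40 N, if the wrist force passes 120 N, or if a joint passes its speed limit or range.

## Robot

A 6-joint arm with a two-finger parallel gripper is mounted at the origin on a cart in front of the work surface, level with it; the furniture and walls round the work are solid. World frame = base frame: x ahead of the robot, y to its left, z up, the work surface at z = 0. Lengths are in m, angles in rad, forces in N, time in s.
With the tool pointing down it reaches from about 0.4 to 0.925 m from the base axis. Payload 12.5 kg.
Tool frame: the origin (TCP) lies on the mounting face of the last link; the fingertips stand 190 mm ahead of it and the grasp point (between the pads) lies 171 mm ahead of it; z points along the fingers, y is the line along which they close (so a half turn about z gives the same grasp; the last joint's range is limited). The gripper opens to 95 mm and grips with 3 to 60 N. Pads are 20 mm wide; open, the fingers measure 119 mm over their backs; the gripper's body (75 mm by 180 mm) begins 59 mm behind the grasp point.
Start: joints at [-1.373, 0.491, 1.559, -0, 1.092, -0.106], TCP at [0.187, -0.596, 0.405] pointing down, gripper open.
Joint ranges: [-3.1, 3.1], [-0.84, 2.19], [0.05, 2.79], [-1.13, 4.28], [0.06, 2.93], [-2.69, 2.69]. Speed limits (rad/s): [2.22, 2.22, 2.79, 3.14, 3.14, 3.14].

## Interface

Orientations are given as [roll, pitch, yaw] about the fixed x, y, z axes, in that order (R = Rz(yaw) Ry(pitch) Rx(roll)).
In Python, from plant import env, eyes, ticket gives the robot as it stands.
- The arm moves only by the shell command python3 -m crank 'ROWS' [FORCE]. ROWS is text: rows parted by semicolons, each of 7 numbers parted by spaces: the turn, a rotation vector about the tool's x, y, z in units of 90 degrees (1.0 is 90 degrees), then the shift along the tool's x, y, z in units of 0.4 m (1.0 is 0.4 m), then the opening, from -1 (shut) to 1 (fully open). A call has 1 to 10 rows; each row is the pose to reach, as a shift and turn from the pose commanded when the call began, along the tool's axes at that moment; what a row does not reach only later rows make up. A row lasts 1/12 s, in which the tool goes at most 41.7 mm and 7.16 degrees, less where a joint would pass 70% of its speed; a pose out of reach is approached as far as the arm can. A call with a number of a shift or a turn outside -1 to 1 is refused whole. A call with a gripper value outside its range is refused whole. The fingers move at their own pace and stop on an object; FORCE is the grip in N (left out, the last holds). Time passes only in rows, so rows that repeat a pose let the fingers close. It gives the time, the measured TCP pose, the force, the opening and the grip force at its end, in the units of the state.
- env.state(): the state, without advancing time (a new reading comes with each control period).
- eyes.snapshot(name): name is "side" or "top"; returns a dict with "color" (480x640x3 uint8, red, green, blue), "depth" (480x640 float32, m along the optical axis (not along the pixel's ray), 0 where there is no reading), "fx", "fy", "cx", "cy" (pixels), "pose" (4x4, takes a point from camera to world coordinates). Camera axes: x right, y up, looking along -z (the intrinsics and any distortion apply to the point x, -y, -z); pixel columns grow to the right and rows downward; lengths in m; the calibration is good to about 2 mm. A picture is of the moment at which its call begins.
- ticket.hand_in(): hands the job in; it is judged then, once.
The state is a dict: "time": time; "q": joint angles; "qd": joint speeds; "tau": joint torques, N m; "ee_pos": TCP position; "tool_rot": TCP orientation; "force": force on the tool from outside, world axes, zero at the start; "wrist_torque": the same for the moment, N m; "gripper_width": opening from 0.0 (shut) to 1.0 (fully open); "gripper_force": force on a finger pad.
Only numpy, scipy, OpenCV 4.12 (cv2) and the standard library are available. Lean on these libraries where they do the work, as an engineer would, in place of code of your own. Each camera call takes 0.05 s, during which the arm holds its last target. There are 200 camera calls.

## Working session

There is one attempt and no reset: what is moved stays moved. The work goes in short steps, Python scripts to look and compute and a shell command to move; the robot and the scene stay as the last step left them, time stands still between calls to the robot, and variables do not carry over. Pictures are saved under pics/ and viewed, at most 12 in all, crops included, and the job is handed in when it is done.

```bash
mkdir -p pics; ls; python3 - <<'E'
from plant import env, eyes
import cv2,numpy as np
s=env.state(); print(s['time'],s['ee_pos'],s['tool_rot'],s['gripper_width'])
for n in('top','side'):
    d=eyes.snapshot(n); cv2.imwrite(f'pics/{n}0.png',d['color'][...,::-1]); np.savez(f'pics/{n}0.npz',**d)
    print(d['fx'],d['fy'],d['cx'],d['cy'],[k for k in d]); print(d['pose'].round(3))
E
```

```text
pics
0.0 [ 0.18698034 -0.59633779  0.40414806] [-3.14046609e+00 -1.08575507e-04  3.03813096e-01] 1.003612741892876
475.8430752239572 475.8430752239572 315.8229806763594 244.02360445998673 ['color', 'depth', 'fx', 'fy', 'cx', 'cy', 'pose']
[[ 0.024  0.987 -0.162  0.352]
 [-1.     0.021 -0.018 -0.032]
 [-0.014  0.162  0.987  1.382]
 [ 0.     0.     0.     1.   ]]
562.0127440809986 562.0127440809986 318.9474904474481 241.12317620656145 ['color', 'depth', 'fx', 'fy', 'cx', 'cy', 'pose']
[[ 0.911  0.218 -0.351  0.154]
 [-0.413  0.511 -0.754 -0.949]
 [ 0.015  0.832  0.555  0.786]
 [ 0.     0.     0.     1.   ]]
```

View pics/top0.png

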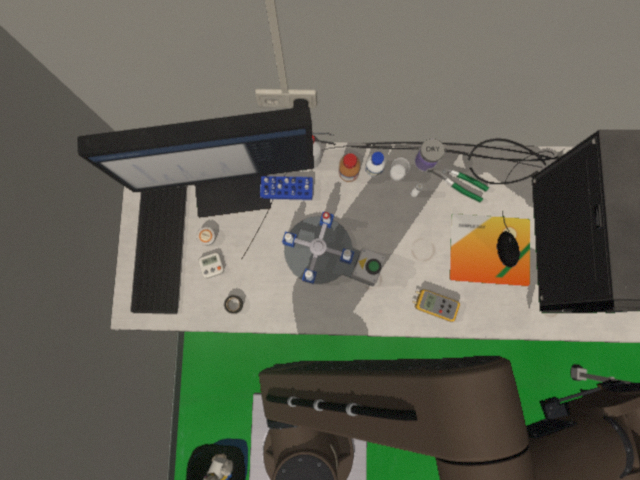

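View pics/side0.png

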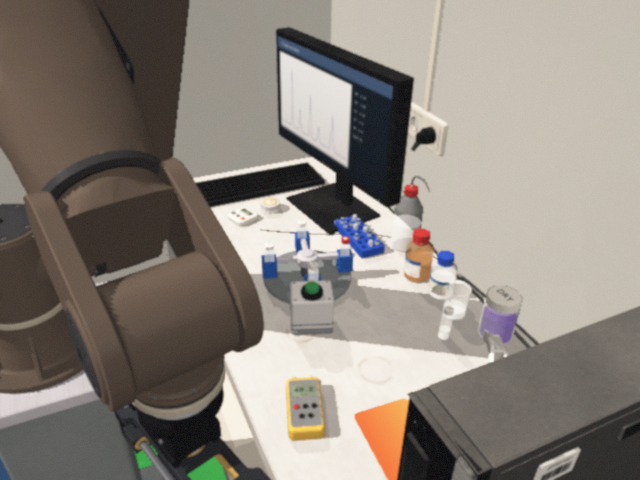

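```bash
cat > h.py <<'E'
import numpy as np,cv2
def load(n): return dict(np.load(f'pics/{n}.npz'))
def ray(d,u,v):
    r=np.array([(u-d['cx'])/d['fx'],-(v-d['cy'])/d['fy'],-1.]); return d['pose'][:3,3],d['pose'][:3,:3]@r
def plane(d,u,v,z):
    o,r=ray(d,u,v); return o+r*(z-o[2])/r[2]
def proj(d,p):
    c=d['pose'][:3,:3].T@(np.array(p)-d['pose'][:3,3]); return d['cx']-d['fx']*c[0]/c[2], d['cy']+d['fy']*c[1]/c[2]
def blobs(d,lo,hi,box,amin=3):
    x0,y0,x1,y1=box; h=cv2.cvtColor(d['color'],cv2.COLOR_RGB2HSV)
    m=cv2.inRange(h,lo,hi); k=np.zeros_like(m); k[y0:y1,x0:x1]=m[y0:y1,x0:x1]
    n,l,st,c=cv2.connectedComponentsWithStats(k)
    return [(c[i],st[i]) for i in range(1,n) if st[i,4]>=amin]
E
python3 - <<'E'
from h import *
t=load('top0');s=load('side0')
for nm,lo,hi,bt,bs,z in [('red',(0,120,80),(8,255,255),(310,205,340,230),(335,230,352,250),.1),('red2',(172,120,80),(180,255,255),(310,205,340,230),(335,230,352,250),.1),('green',(45,80,30),(85,255,255),(355,250,390,285),(295,275,330,305),.110),('blue',(105,120,50),(125,255,255),(275,200,370,290),(255,225,360,290),.066),('yellow',(20,120,100),(35,255,255),(340,240,390,290),(290,270,330,300),.088)]:
    for tag,d,b in(('t',t,bt),('s',s,bs)):
        for c,st in blobs(d,lo,hi,b): print(nm,tag,c.round(1),st,plane(d,*c,z).round(4))
c=t['color'][195:300,265:405,::-1]; a=cv2.resize(c,None,fx=5.5,fy=5.5,interpolation=cv2.INTER_CUBIC)
cv2.imwrite('pics/c1.png',a)
E
```

```text
red t [326.5 215.5] [324 212   5   7  13] [ 0.6428 -0.036   0.1   ]
red s [344.3 240.7] [342 238   6   6  23] [ 0.6392 -0.0378  0.1   ]
red2 t [323.2 214.5] [323 213   2   4   4] [ 0.6453 -0.0271  0.1   ]
red2 s [348.  239.5] [348 238   1   4   4] [ 0.6489 -0.0367  0.1   ]
green t [373.4 265.7] [369 261  10  11  82] [ 0.5051 -0.1646  0.11  ]
green s [311.6 288.1] [304 282  16  13 166] [ 0.5006 -0.1736  0.11  ]
blue t [330.4 220.8] [328 214   5  14  25] [ 0.6354 -0.0475  0.066 ]
blue t [320.9 221.4] [320 217   3   8  14] [ 0.6331 -0.0206  0.066 ]
blue t [294.6 235.7] [294 234   2   4   7] [0.5904 0.0524 0.066 ]
blue t [288.4 243.6] [283 241  11   6  24] [0.5675 0.069  0.066 ]
blue t [341.2 258.2] [341 257   2   3   4] [ 0.5293 -0.0798  0.066 ]
blue t [349.7 260.7] [349 260   2   2   3] [ 0.523  -0.1033  0.066 ]
blue t [303.2 277.4] [302 275   3   5   9] [0.4734 0.0248 0.066 ]
blue s [350.5 235.6] [335 225  25  30 300] [0.6862 0.0208 0.066 ]
blue s [297.4 242.9] [295 233   6  18  56] [0.5602 0.0416 0.066 ]
blue s [307.5 238.9] [306 235   3  10  16] [0.5879 0.0475 0.066 ]
blue s [344.2 263. ] [337 250  16  22 238] [ 0.6237 -0.0713  0.066 ]
blue s [269.5 269.4] [263 256  14  23 217] [ 0.4663 -0.0289  0.066 ]
blue s [305.3 276.5] [304 274   4   6  15] [ 0.5266 -0.0822  0.066 ]
yellow t [362.  262.3] [359 259   7   9  34] [ 0.5165 -0.1358  0.088 ]
```

View pics/c1.png

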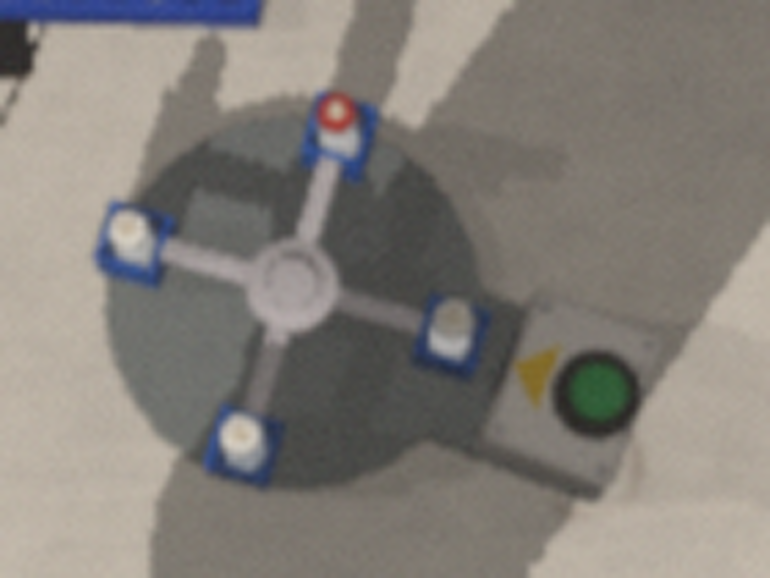

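```bash
cat >> h.py <<'E'
def cloud(d):
    v,u=np.mgrid[0:480,0:640]; z=d['depth']
    p=np.stack([(u-d['cx'])/d['fx']*z,-(v-d['cy'])/d['fy']*z,-z],-1)
    return p@d['pose'][:3,:3].T+d['pose'][:3,3]
E
python3 - <<'E'
from h import *
t=load('top0');s=load('side0')
f=lambda x,y,z:plane(t,265+(x+.5)/5.5-.5,195+(y+.5)/5.5-.5,z)
hub=f(292,281,.074);cups=np.array([f(*c,.066) for c in[(340,136),(134,244),(243,449),(451,336)]]);caps=np.array([f(*c,.104) for c in[(338,112),(131,226),(240,431),(453,313)]])
print('hub',hub.round(4),'cupmean',cups.mean(0).round(4),'capmean',caps.mean(0).round(4))
H=cups.mean(0)
for c in(cups,caps):
  w=(c-c.mean(0));print(np.hypot(w[:,0],w[:,1]).round(4),np.degrees(np.arctan2(w[:,1],w[:,0])).round(1))
for n,d in(('t',t),('s',s)):
  P=cloud(d);
  r=np.hypot(P[...,0]-H[0],P[...,1]-H[1])
  m=(P[...,2]>.08)&(P[...,2]<.094)&(r>.105)&(r<.21)&(P[...,1]<-.09)
  q=P[m]; R=cv2.minAreaRect((q[:,:2]*1000).astype(np.float32)); print(n,m.sum(),R,np.median(q[:,2]), q[:,:2].mean(0))
  m=(r<.035)&(P[...,2]>.068)&(P[...,2]<.08); q=P[m]; print('hub',m.sum(),cv2.minEnclosingCircle((q[:,:2]*1000).astype(np.float32)),q.mean(0).round(4))
  m=(r<.3)&(P[...,2]>.105)&(P[...,1]<-.12); q=P[m]; print('btn',q.mean(0),m.sum(),P[:,:,2][np.abs(P[...,0]-.5)+np.abs(P[...,1]+.05)<.02].mean() if 0 else '')
a=np.array([.5165,-.1358])-H[:2];b=np.array([.5051,-.1646])-H[:2]
for v in(a,b):print(np.hypot(*v),np.degrees(np.arctan2(v[1],v[0])))
print('corners',[f(*c,.088).round(4) for c in[(537,297),(663,345),(602,488),(486,447)]])
E
```

```text
hub [ 0.5621 -0.0134  0.074 ] cupmean [ 0.5585 -0.0133  0.066 ] capmean [ 0.5629 -0.0129  0.104 ]
[0.084  0.0842 0.0846 0.084 ] [ -15.8   74.7  164.4 -104.9]
[0.0833 0.0822 0.0838 0.0831] [ -15.3   75.7  164.2 -103.9]
t 560 ((508.06640625, -153.28018188476562), (70.9231948852539, 84.22823333740234), 70.1103286743164) 0.08765036840566909 [ 0.50753518 -0.14888282]
hub 173 ((560.1295166015625, -13.800204277038574), 34.58027267456055) [ 0.5599 -0.0128  0.0719]
btn [ 0.41674841 -0.14430386  0.36127876] 245 
s 713 ((506.1742858886719, -157.7339324951172), (73.3669662475586, 83.74740600585938), 69.55187225341797) 0.08776863970634807 [ 0.50248428 -0.16472423]
hub 188 ((556.3487548828125, -11.252761840820312), 32.104408264160156) [ 0.5573 -0.0181  0.0715]
btn [ 0.55181666 -0.1694514   0.10907585] 144 
0.1294745091501817 -108.93935414708372
0.1604218401661238 -109.4519882997595
corners [array([ 0.5544, -0.1361,  0.088 ]), array([ 0.5315, -0.199 ,  0.088 ]), array([ 0.4597, -0.1689,  0.088 ]), array([ 0.4787, -0.1115,  0.088 ])]
```

```bash
cat >> h.py <<'E'
def rows(pts,start=None):
    """pts: list of (x,y,z,yawdeg) TCP with tool down; rows in tool units relative to current pose"""
    from plant import env; s=env.state()
    from scipy.spatial.transform import Rotation as Ro
    R0=Ro.from_euler('xyz',s['tool_rot']); p0=np.array(s['ee_pos'])
    print('t',round(s['time'],2),'pos',p0.round(4),'rpy',np.degrees(s['tool_rot']).round(2),'F',np.round(s['force'],1),'w',round(s['gripper_width'],2))
    for x,y,z,a in pts:
        r=(R0.inv()*Ro.from_euler('xyz',[180,0,a],degrees=True)).as_rotvec()/(np.pi/2)
        d=R0.inv().apply(np.array([x,y,z])-p0)/.4
        print(*r.round(3),*d.round(3))
E
python3 -m crank '0 0 -.3 .73 -.556 .05 -1;0 0 -.3 .73 -.556 .05 -1;0 0 -.3 .73 -.556 .05 -1;0 0 -.3 .73 -.556 .05 -1;0 0 -.3 .73 -.556 .05 -1;0 0 -.3 .73 -.556 .05 -1;0 0 -.3 .73 -.556 .05 -1;0 0 -.3 .73 -.556 .05 -1;0 0 -.3 .73 -.556 .05 -1;0 0 -.3 .73 -.556 .05 -1' 10
python3 -c "
from h import *
rows([(.6123,.0034,.36,74.8)])"
```

```text
time: 0.93
ee_pos: [0.4012, -0.2927, 0.3844]
tool_rot: [-3.14, -0.001, 0.779]
force: [0.4, 0.5, -0.7]
gripper_width: 0.356
gripper_force: 0.0
t 0.93 pos [ 0.4012 -0.2927  0.3844] rpy [-1.7993e+02 -4.0000e-02  4.4630e+01] F [ 0.4  0.5 -0.7] w 0.36
-0.001 -0.001 -0.335 0.896 -0.156 0.062
```

```bash
python3 -m crank '0 0 -.335 .896 -.156 .062 -1;0 0 -.335 .896 -.156 .062 -1;0 0 -.335 .896 -.156 .062 -1;0 0 -.335 .896 -.156 .062 -1;0 0 -.335 .896 -.156 .062 -1;0 0 -.335 .896 -.156 .062 -1;0 0 -.335 .896 -.156 .062 -1;0 0 -.335 .896 -.156 .062 -1;0 0 -.335 .896 -.156 .062 -1;0 0 -.335 .896 -.156 .062 -1'
python3 - <<'E'
from h import *
from plant import eyes
rows([(.6123,.0034,.30,74.8),(.6123,.0034,.238,74.8)])
d=eyes.snapshot('side'); cv2.imwrite('pics/s1.png',cv2.resize(d['color'][130:350,180:460,::-1],None,fx=2.5,fy=2.5))
E
```

```text
time: 1.77
ee_pos: [0.6136, 0.0023, 0.3589]
tool_rot: [-3.142, -0.001, 1.305]
force: [0.0, -0.4, -0.2]
gripper_width: 0.004
gripper_force: 0.0
t 1.77 pos [0.6136 0.0023 0.3589] rpy [-1.800e+02 -3.000e-02  7.476e+01] F [ 0.  -0.4 -0.2] w 0.0
-0.0 -0.0 -0.0 0.002 -0.004 0.147
-0.0 -0.0 -0.0 0.002 -0.004 0.302
```

View pics/s1.png

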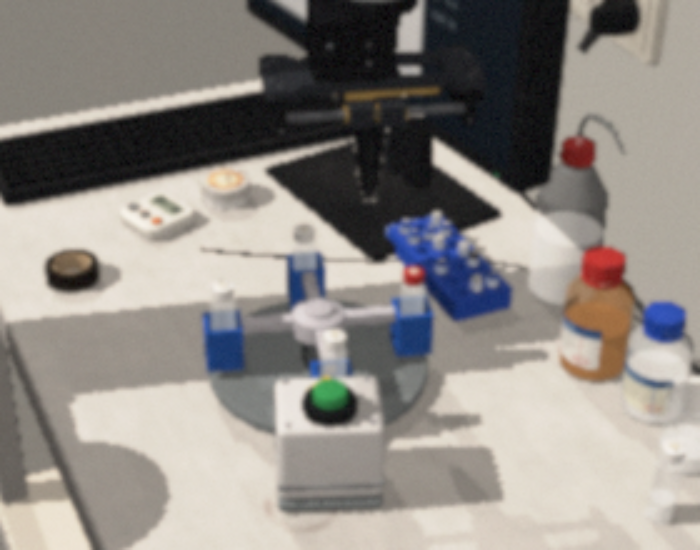

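The gripper stands shut above the wheel, fingertip at about (370,200) in the crop, and the wheel, vials and station are as before. Descending.

```bash
python3 -m crank '0 0 0 .002 -.004 .08 -1;0 0 0 .002 -.004 .15 -1;0 0 0 .002 -.004 .2 -1;0 0 0 .002 -.004 .25 -1;0 0 0 .002 -.004 .28 -1;0 0 0 .002 -.004 .302 -1;0 0 0 .002 -.004 .302 -1'
python3 - <<'E'
from h import *
from plant import eyes
d=eyes.snapshot('top');np.savez('pics/top1.npz',**d);
cv2.imwrite('pics/t1.png',cv2.resize(d['color'][190:300,265:405,::-1],None,fx=5,fy=5))
d=eyes.snapshot('side'); cv2.imwrite('pics/s2.png',cv2.resize(d['color'][190:340,220:400,::-1],None,fx=4,fy=4))
H=np.array([.560,-.0135])
def arc(ths,off):
    o=[]
    for t in ths:
        a=np.radians(t);u=np.array([np.cos(a),np.sin(a)]);n=np.array([-u[1],u[0]])
        o.append((*(H+.046*u+off*n),.238,t+90))
    return o
rows(arc([-15.2],.022)+arc([-15.2],.017)+arc(np.arange(-18,-42.1,-3),.016))
E
```

```text
time: 2.4
ee_pos: [0.6098, -0.001, 0.2378]
tool_rot: [-3.139, 0.001, 1.3]
force: [-0.1, 0.1, -0.2]
gripper_width: 0.004
gripper_force: 0.0
t 2.5 pos [ 6.103e-01 -6.000e-04  2.397e-01] rpy [179.97   0.    74.53] F [ 0.   0.7 -0.2] w 0.0
0.0 0.0 -0.003 -0.009 0.002 0.004
0.0 0.0 -0.003 -0.021 0.002 0.004
0.0 0.0 0.028 -0.03 0.004 0.004
0.0 -0.0 0.061 -0.036 0.006 0.004
0.0 -0.0 0.095 -0.042 0.007 0.004
0.0 -0.0 0.128 -0.048 0.008 0.004
0.0 -0.0 0.161 -0.055 0.009 0.004
0.0 -0.0 0.195 -0.061 0.009 0.004
0.0 -0.0 0.228 -0.067 0.009 0.004
0.0 -0.0 0.261 -0.074 0.009 0.004
0.0 -0.0 0.295 -0.08 0.008 0.004
```

View pics/s2.png

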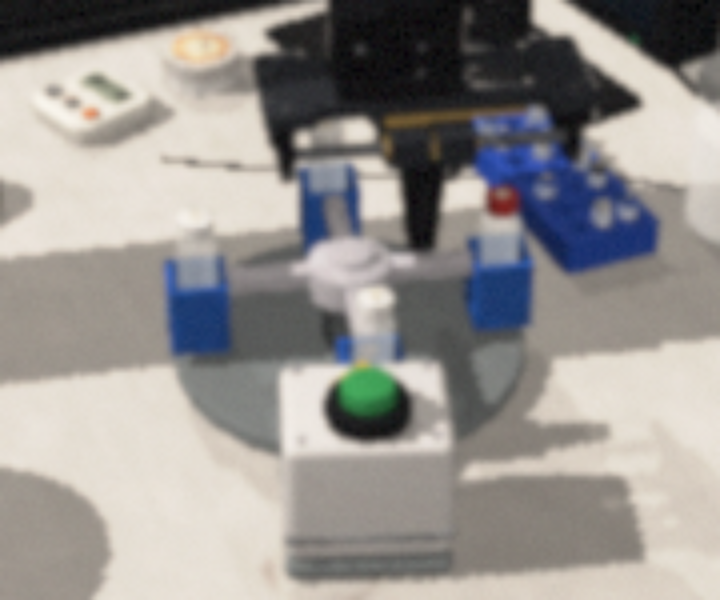

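The finger is down at about (425,240), behind the red spoke and clear of all the vials. Now I'll push.

```bash
python3 -m crank '0 0 0 -.009 .002 0 -1;0 0 0 -.016 .002 0 -1;0 0 0 -.022 .002 0 -1;0 0 .028 -.03 .004 0 -1;0 0 .061 -.036 .006 0 -1;0 0 .095 -.042 .007 0 -1;0 0 .128 -.048 .008 0 -1;0 0 .161 -.055 .009 0 -1;0 0 .195 -.061 .009 0 -1;0 0 .228 -.067 .009 0 -1'
cat >> h.py <<'E'
H=np.array([.560,-.0135])
def arc(ths,off,z=.238,r=.046):
    o=[]
    for t in ths:
        a=np.radians(t);u=np.array([np.cos(a),np.sin(a)]);n=np.array([-u[1],u[0]])
        o.append((*(H+r*u+off*n),z,t+90))
    return o
E
python3 - <<'E'
from h import *
from plant import eyes
rows(arc(np.arange(-39,-67,-3),.016))
d=eyes.snapshot('top');np.savez('pics/top2.npz',**d)
for lo,hi in[((0,120,80),(8,255,255))]:
  for c,st in blobs(d,lo,hi,(290,200,380,270)):
    p=plane(d,*c,.104);print(c,p,np.degrees(np.arctan2(p[1]-H[1],p[0]-H[0])))
E
```

```text
time: 3.33
ee_pos: [0.6066, -0.0273, 0.2399]
tool_rot: [3.14, -0.001, 0.94]
force: [1.9, 2.0, 1.5]
gripper_width: 0.008
gripper_force: 1.1
t 3.33 pos [ 0.6066 -0.0273  0.2399] rpy [ 1.7991e+02 -6.0000e-02  5.3880e+01] F [1.9 2.  1.5] w 0.01
0.001 -0.001 0.032 -0.007 0.002 0.005
0.001 -0.001 0.065 -0.013 0.004 0.005
0.001 -0.001 0.099 -0.019 0.005 0.005
0.001 -0.001 0.132 -0.026 0.006 0.005
0.001 -0.001 0.165 -0.032 0.007 0.005
0.001 -0.001 0.199 -0.038 0.007 0.005
0.001 -0.001 0.232 -0.045 0.007 0.005
0.001 -0.001 0.265 -0.051 0.007 0.005
0.001 -0.001 0.299 -0.057 0.006 0.005
0.001 -0.001 0.332 -0.064 0.005 0.005
```

```bash
python3 -m crank '0 0 .032 -.007 .002 0 -1;0 0 .065 -.013 .004 0 -1;0 0 .099 -.019 .005 0 -1;0 0 .132 -.026 .006 0 -1;0 0 .165 -.032 .007 0 -1;0 0 .199 -.038 .007 0 -1;0 0 .232 -.045 .007 0 -1;0 0 .265 -.051 .007 0 -1;0 0 .299 -.057 .006 0 -1;0 0 .332 -.064 .005 0 -1'
python3 - <<'E'
from h import *
from plant import eyes
rows(arc(np.arange(-69,-97,-3),.016))
d=eyes.snapshot('side')
cv2.imwrite('pics/s3.png',cv2.resize(d['color'][190:340,220:400,::-1],None,fx=4,fy=4))
E
```

```text
time: 4.22
ee_pos: [0.5931, -0.0489, 0.2396]
tool_rot: [3.141, -0.001, 0.42]
force: [0.5, 1.3, 0.6]
gripper_width: 0.005
gripper_force: 1.0
t 4.22 pos [ 0.5931 -0.0489  0.2396] rpy [ 1.7997e+02 -6.0000e-02  2.4070e+01] F [0.5 1.3 0.6] w 0.01
0.0 -0.001 0.034 -0.006 0.002 0.004
0.0 -0.001 0.067 -0.012 0.004 0.004
0.0 -0.001 0.101 -0.018 0.005 0.004
0.0 -0.001 0.134 -0.024 0.006 0.004
0.0 -0.001 0.167 -0.031 0.007 0.004
0.0 -0.001 0.201 -0.037 0.007 0.004
0.0 -0.001 0.234 -0.044 0.007 0.004
0.0 -0.001 0.267 -0.05 0.007 0.004
0.0 -0.001 0.301 -0.056 0.006 0.004
0.0 -0.001 0.334 -0.063 0.005 0.004
```

View pics/s3.png

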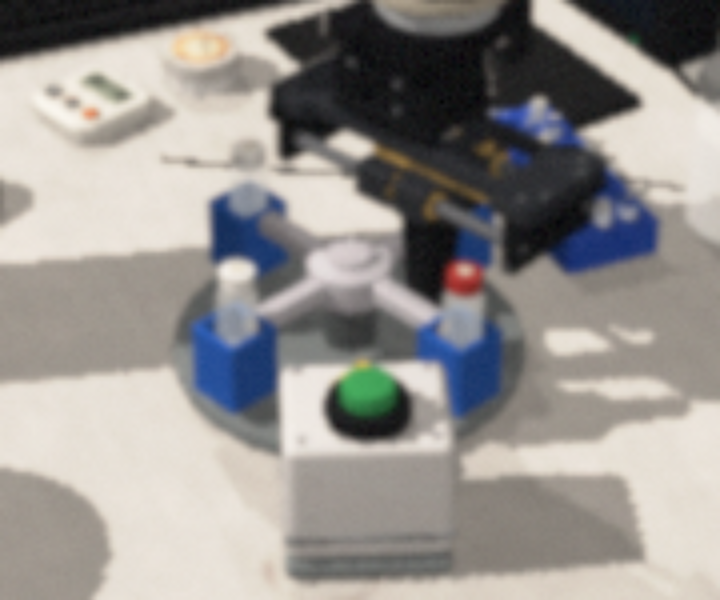

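The red vial, at (462,290), has turned about halfway to the station and everything is still seated. I'll keep pushing.

```bash
python3 -m crank '0 0 .034 -.006 .002 0 -1;0 0 .067 -.012 .004 0 -1;0 0 .101 -.018 .005 0 -1;0 0 .134 -.024 .006 0 -1;0 0 .167 -.031 .007 0 -1;0 0 .201 -.037 .007 0 -1;0 0 .234 -.044 .007 0 -1;0 0 .267 -.05 .007 0 -1;0 0 .301 -.056 .006 0 -1;0 0 .334 -.063 .005 0 -1'
python3 - <<'E'
from h import *
from plant import eyes
rows(arc(np.arange(-98,-110.1,-2),.016))
d=eyes.snapshot('side');np.savez('pics/side3.npz',**d)
for c,st in blobs(d,(0,120,80),(8,255,255),(260,220,380,290)):
    p=plane(d,*c,.099);print(c,p,np.hypot(*(p[:2]-H)),np.degrees(np.arctan2(p[1]-H[1],p[0]-H[0])))
E
```

```text
time: 5.1
ee_pos: [0.5711, -0.0611, 0.2396]
tool_rot: [3.141, -0.002, -0.103]
force: [2.2, 1.4, -0.3]
gripper_width: 0.007
gripper_force: 1.0
t 5.1 pos [ 0.5711 -0.0611  0.2396] rpy [ 1.7999e+02 -1.0000e-01 -5.9200e+00] F [ 2.2  1.4 -0.3] w 0.01
0.0 -0.001 0.023 -0.004 0.001 0.004
0.0 -0.001 0.045 -0.008 0.002 0.004
0.0 -0.001 0.068 -0.012 0.003 0.004
0.0 -0.001 0.09 -0.016 0.004 0.004
0.0 -0.001 0.112 -0.021 0.005 0.004
0.0 -0.001 0.134 -0.025 0.005 0.004
-0.0 -0.001 0.156 -0.029 0.006 0.004
[317.05882353 265.85294118] [ 0.54617686 -0.09823972  0.099     ] 0.08585976084272053 -99.26475098171856
```

```bash
python3 -m crank '0 0 .023 -.004 .001 0 -1;0 0 .045 -.008 .002 0 -1;0 0 .068 -.012 .003 0 -1;0 0 .09 -.016 .004 0 -1;0 0 .1 -.018 .004 0 -1;0 0 .1 -.018 .004 0 -1'
python3 - <<'E'
from h import *
from plant import eyes
rows(arc(np.arange(-105,-112.1,-1),.016))
for n in('side','top'):
  d=eyes.snapshot(n);np.savez(f'pics/{n}4.npz',**d)
a=cv2.resize(load('side4')['color'][215:305,250:370,::-1],None,fx=5,fy=5,interpolation=cv2.INTER_CUBIC)
b=cv2.resize(load('top4')['color'][195:300,265:405,::-1],None,fx=5,fy=5,interpolation=cv2.INTER_CUBIC)
cv2.imwrite('pics/s4.png',a);cv2.imwrite('pics/t4.png',b)
d=load('side4')
for c,st in blobs(d,(0,120,80),(8,255,255),(260,220,380,290)):
    p=plane(d,*c,.099);print(c,p,np.hypot(*(p[:2]-H)),np.degrees(np.arctan2(p[1]-H[1],p[0]-H[0])))
E
```

```text
time: 5.65
ee_pos: [0.5636, -0.0621, 0.2394]
tool_rot: [3.141, -0.001, -0.258]
force: [-0.3, -1.0, 1.3]
gripper_width: 0.004
gripper_force: 0.6
t 5.65 pos [ 0.5636 -0.0621  0.2394] rpy [ 1.7999e+02 -4.0000e-02 -1.4810e+01] F [-0.3 -1.   1.3] w 0.0
0.0 -0.0 0.002 -0.0 0.0 0.003
0.0 -0.0 0.013 -0.002 0.001 0.003
0.0 -0.0 0.024 -0.004 0.001 0.003
0.0 -0.0 0.035 -0.006 0.002 0.003
0.0 -0.0 0.047 -0.008 0.003 0.003
0.0 -0.0 0.058 -0.01 0.003 0.003
0.0 -0.0 0.069 -0.012 0.004 0.003
0.0 -0.0 0.08 -0.014 0.004 0.003
[312.  268.5] [ 0.53287704 -0.10251382  0.099     ] 0.09305436727591825 -106.9462442413246
```

View pics/s4.png

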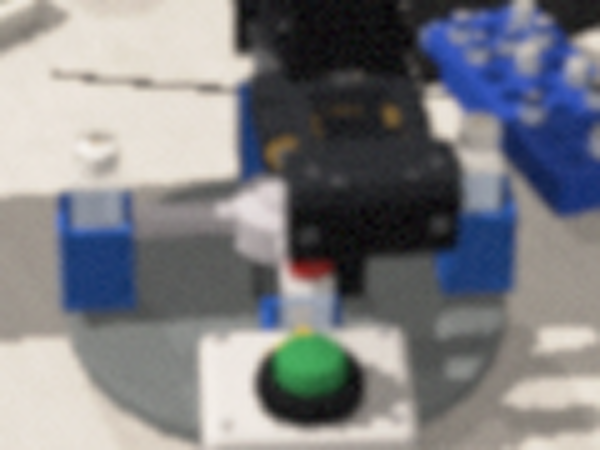

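```bash
python3 - <<'E'
from h import *
d=load('side4')
f=lambda x,y,z:plane(d,250+(x+.5)/5-.5,215+(y+.5)/5-.5,z)
for L,R,z in [((97,143),(480,124),.104),((97,196),(478,176),.066)]:
  l,r=f(*L,z),f(*R,z);w=r-l;print(l.round(4),r.round(4),(l+r)[:2]/2,np.hypot(*w[:2]),np.degrees(np.arctan2(w[1],w[0]))-90)
d0=load('side0')
# station front/back top edges in side crop (z=.088)
a,b=f(205,335,.088),f(403,325,.088);c,e=f(203,443,.088),f(414,437,.088)
for p,q in((a,b),(c,e)): w=q-p;print(p.round(3),q.round(3),np.hypot(*w[:2]),np.degrees(np.arctan2(w[1],w[0]))-90)
for p,q in((a,c),(b,e)): w=q-p;print(np.hypot(*w[:2]),np.degrees(np.arctan2(w[1],w[0])))
E
```

```text
[0.4816 0.0123 0.104 ] [ 0.6413 -0.0396  0.104 ] [ 0.56143773 -0.01365314] 0.1679132307541776 -107.99050234877623
[0.4853 0.0261 0.066 ] [ 0.6486 -0.0266  0.066 ] [ 5.66924908e-01 -2.32747396e-04] 0.17157133558169027 -107.89183338985897
[ 0.481 -0.113  0.088] [ 0.558 -0.138  0.088] 0.08040597607038355 -108.56656841360612
[ 0.456 -0.175  0.088] [ 0.531 -0.203  0.088] 0.08115817455613338 -110.83486176089056
0.06728020334761323 -112.63658754118522
0.07044131628776651 -111.89243965357947
```

View pics/t4.png

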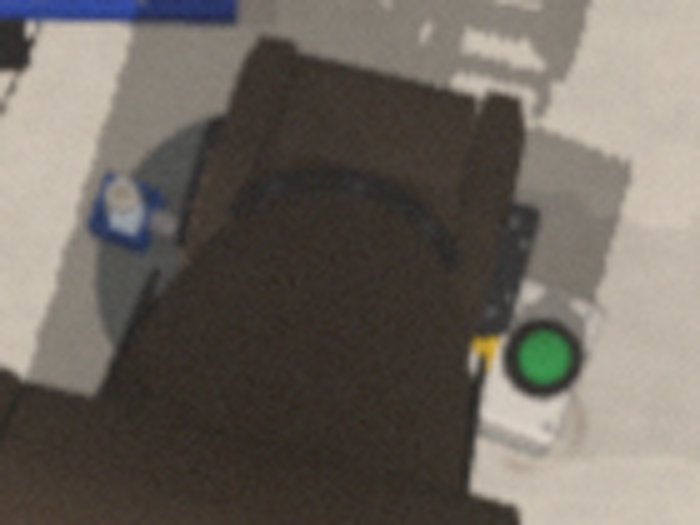

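```bash
python3 -m crank '0 0 .011 -.002 .001 0 -1;0 0 .022 -.004 .001 0 -1;0 0 .022 -.004 .001 0 -1;0 0 .022 .01 .001 0 -1;0 0 .022 .035 .001 0 -1;0 0 .022 .035 .001 -.08 -1;0 0 .022 .035 .001 -.16 -1;0 0 .022 .035 .001 -.25 -1;0 0 .022 .035 .001 -.35 -1;0 0 .022 .035 .001 -.35 -1'
python3 - <<'E'
from h import *
rows([(.3,-.38,.39,-20)])
E
```

```text
time: 6.58
ee_pos: [0.5777, -0.0659, 0.386]
tool_rot: [-3.141, -0.009, -0.294]
force: [-0.0, 0.2, -0.4]
gripper_width: 0.001
gripper_force: 0.0
t 6.58 pos [ 0.5777 -0.0659  0.386 ] rpy [-179.96   -0.54  -16.85] F [-0.   0.2 -0.4] w 0.0
-0.001 -0.006 0.035 -0.437 0.953 -0.015
```

```bash
python3 -m crank '0 0 0 -.437 .95 0 -1;0 0 0 -.437 .95 0 -1;0 0 0 -.437 .95 0 -1;0 0 0 -.437 .95 0 -1;0 0 0 -.437 .95 0 -1;0 0 0 -.437 .95 0 -1;0 0 0 -.437 .95 0 -1;0 0 0 -.437 .95 0 -1;0 0 0 -.437 .95 0 -1;0 0 0 -.437 .95 0 -1'
python3 - <<'E'
from h import *
from plant import eyes
for n in('side','top'):
  d=eyes.snapshot(n);np.savez(f'pics/{n}5.npz',**d)
a=cv2.resize(load('side5')['color'][215:315,250:370,::-1],None,fx=3.3,fy=3.3,interpolation=cv2.INTER_CUBIC)
b=cv2.resize(load('top5')['color'][200:300,275:395,::-1],None,fx=6,fy=6,interpolation=cv2.INTER_CUBIC)
cv2.imwrite('pics/s5.png',a);cv2.imwrite('pics/t5.png',b)
E
```

```text
time: 7.42
ee_pos: [0.2988, -0.3788, 0.3791]
tool_rot: [-3.141, 0.0, -0.294]
force: [1.4, -1.0, 0.6]
gripper_width: 0.005
gripper_force: 0.0
```

View pics/t5.png

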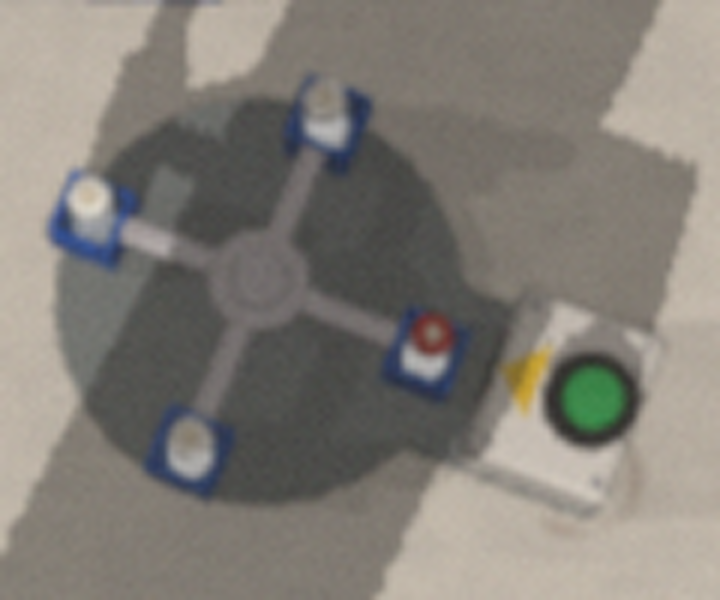

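The red vial (432,333) now stands before the arrow (525,378), near alignment. Next I'll measure the leftover angle.

```bash
python3 - <<'E'
from h import *
d=load('top5')
f=lambda x,y,z:plane(d,275+(x+.5)/6-.5,200+(y+.5)/6-.5,z)
ang=lambda a,b:np.degrees(np.arctan2((b-a)[1],(b-a)[0]))
for z,P in((.066,[(426,351),(328,122),(92,217),(190,450)]),(.104,[(432,333),(326,98),(90,197),(190,433)])):
  r,w1,w2,w3=[f(*p,z) for p in P]; C=(r+w1+w2+w3)/4
  print('C',C[:2].round(4),'ang',ang(w2,r),ang(w3,w1)-180+0, ang(w1,w3), )
hub=f(258,279,.074);print('hub',hub.round(4))
h=np.append(hub[:2],0); Hm=np.append((hub[:2]+C[:2])/2,0)
for dd,n in((load('top0'),'t0'),(d,'t5')):
  for c,st in blobs(dd,(18,110,90),(36,255,255),(340,240,390,290)):
    p=plane(dd,*c,.088);print(n,'arrow',p.round(4),st[4],ang(Hm*[1,1,0],p*[1,1,0]))
for n in('top0','top5','side0','side5'):
  dd=load(n);P=cloud(dd);r=np.hypot(P[...,0]-H[0],P[...,1]-H[1])
  m=(P[...,2]>.082)&(P[...,2]<.094)&(r>.112)&(r<.2)&(P[...,1]<-.09)&(P[...,0]<.57)
  m=cv2.morphologyEx(m.astype(np.uint8),cv2.MORPH_OPEN,np.ones((3,3)))>0
  q=P[m]; R=cv2.minAreaRect((q[:,:2]*1000).astype(np.float32)); c=np.array([R[0][0]/1e3,R[0][1]/1e3,0]);print(n,R,ang(Hm,c))
  for c,st in blobs(dd,(45,80,30),(85,255,255),(355,250,390,285) if n[0]=='t' else (295,275,330,305),20):
    p=plane(dd,*c,.108);print('green',p.round(4))
s=load('side5')
for c,st in blobs(s,(0,120,80),(8,255,255),(260,220,380,290)): p=plane(s,*c,.099);print(st,p,ang(np.append(H,0),p*[1,1,0]))
E
```

```text
C [ 0.5598 -0.0135] ang -110.85998902883725 -201.2584101073293 158.7415898926707
C [ 0.5629 -0.014 ] ang -110.71150462045463 -200.51623641377788 159.48376358622212
hub [ 0.561  -0.0131  0.074 ]
t0 arrow [ 0.5163 -0.1363  0.088 ] 37 -110.40887921541628
t5 arrow [ 0.5161 -0.1361  0.088 ] 38 -110.51257531993859
top0 ((507.6651611328125, -152.91683959960938), (70.3284683227539, 83.21192169189453), 69.52716827392578) -111.28142098466506
green [ 0.5053 -0.1648  0.108 ]
top5 ((507.9328918457031, -152.95921325683594), (70.27100372314453, 83.5533676147461), 70.34199523925781) -111.17990042832011
green [ 0.5045 -0.1648  0.108 ]
side0 ((505.8349914550781, -158.38897705078125), (71.8890609741211, 83.60226440429688), 69.58534240722656) -111.17784486635996
green [ 0.5016 -0.1713  0.108 ]
side5 ((505.6217346191406, -157.86558532714844), (72.30850219726562, 83.11793518066406), 70.11276245117188) -111.32135016124575
green [ 0.5016 -0.1711  0.108 ]
[306 264   8   6  37] [ 0.5307417  -0.09494106  0.099     ] -109.76120164055413
```

View pics/s5.png

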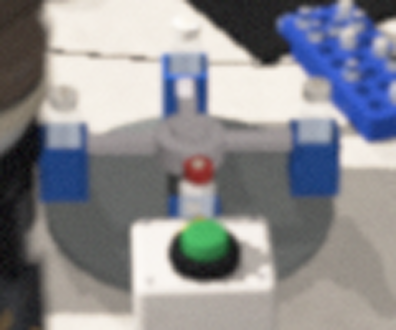

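The wheel reads -110.8° and the station -110.5°, so the vial is aligned. Now the button, at (0.5035, -0.167).

```bash
python3 -c "
from h import *
rows([(.5035,-.167,.385,-17),(.5035,-.167,.325,-17)])"
```

```text
t 7.52 pos [ 0.2974 -0.3812  0.3789] rpy [ 1.7997e+02  2.0000e-02 -1.7180e+01] F [0.4 1.  0.4] w 0.01
0.0 0.0 -0.002 0.334 -0.664 -0.016
0.0 0.0 -0.002 0.334 -0.664 0.134
```

```bash
python3 -m crank '0 0 0 .334 -.664 0 -1;0 0 0 .334 -.664 0 -1;0 0 0 .334 -.664 0 -1;0 0 0 .334 -.664 0 -1;0 0 0 .334 -.664 0 -1;0 0 0 .334 -.664 0 -1;0 0 0 .334 -.664 0 -1;0 0 0 .334 -.664 0 -1;0 0 0 .334 -.664 .06 -1;0 0 0 .334 -.664 .134 -1'
python3 -c "
from h import *
rows([(.5035,-.167,.325,-17),(.5035,-.167,.30,-17),(.5035,-.167,.294,-17)])"
```

```text
time: 8.35
ee_pos: [0.5062, -0.1609, 0.3261]
tool_rot: [3.141, -0.004, -0.292]
force: [1.1, -0.3, -0.8]
gripper_width: 0.008
gripper_force: 0.0
t 8.35 pos [ 0.5062 -0.1609  0.3261] rpy [179.97  -0.2  -16.71] F [ 1.1 -0.3 -0.8] w 0.01
0.0 -0.002 0.003 -0.002 0.017 0.003
0.0 -0.002 0.003 -0.002 0.017 0.065
0.0 -0.002 0.003 -0.002 0.017 0.08
```

```bash
python3 -m crank '0 0 0 0 0 0 -1;0 0 0 0 0 0 -1;0 0 0 0 0 0 -1'
python3 -c "
from h import *
rows([(.5035,-.167,.30,-17),(.5035,-.167,.294,-17)])"
```

```text
time: 8.6
ee_pos: [0.5056, -0.1624, 0.3265]
tool_rot: [3.141, -0.0, -0.295]
force: [0.5, 0.0, -0.1]
gripper_width: 0.006
gripper_force: 0.0
t 8.6 pos [ 0.5056 -0.1624  0.3265] rpy [ 1.7999e+02 -2.0000e-02 -1.6890e+01] F [ 0.5  0.  -0.1] w 0.01
0.0 -0.0 0.001 -0.002 0.013 0.066
0.0 -0.0 0.001 -0.002 0.013 0.081
```

```bash
python3 -m crank '0 0 0 -.002 .01 .03 -1;0 0 0 -.002 .01 .055 -1;0 0 0 -.002 .01 .064 -1;0 0 0 -.002 .01 .069 -1;0 0 0 -.002 .01 .074 -1;0 0 0 -.002 .01 .078 -1;0 0 0 -.002 .01 .081 -1;0 0 0 -.002 .01 .083 -1;0 0 0 -.002 .01 .083 -1'; python3 -c "
from plant import env,eyes
import cv2
d=eyes.snapshot('side');cv2.imwrite('pics/s6.png',cv2.resize(d['color'][215:315,250:370,::-1],None,fx=5,fy=5))
print(env.state()['force'])"
```

```text
time: 9.35
ee_pos: [0.5034, -0.1658, 0.2941]
tool_rot: [3.141, -0.001, -0.294]
force: [-7.0, 0.2, 20.9]
gripper_width: 0.005
gripper_force: 10.3
[-6.73430798 -0.44713707 20.82785886]
```

View pics/s6.png

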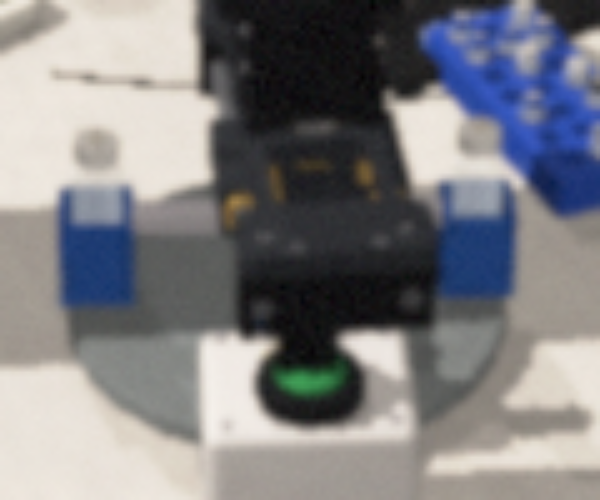

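The fingertip holds the button at (310,375) fully down: 21 N, well past the 4 N it needs. Now I'll let go and retreat.

```bash
python3 -m crank '0 0 0 0 0 -.02 -1;0 0 0 0 0 -.06 -1;0 0 0 0 0 -.14 -1;0 0 0 0 0 -.23 -1;0 0 0 -.2 .3 -.24 -1;0 0 0 -.35 .55 -.24 -1;0 0 0 -.35 .55 -.24 -1;0 0 0 -.35 .55 -.24 -1;0 0 0 -.35 .55 -.24 -1;0 0 0 -.35 .55 -.24 -1'
python3 -m crank '0 0 0 0 .1 0 -1;0 0 0 0 .1 0 -1;0 0 0 0 .1 0 -1;0 0 0 0 .1 0 -1'
python3 - <<'E'
from h import *
from plant import eyes
a=load('top5');d=eyes.snapshot('top')
for n,x in(('before',a),('after',d)):
  for c,st in blobs(x,(0,90,60),(10,255,255),(330,240,360,270),4)+blobs(x,(45,80,30),(85,255,255),(355,250,390,285),20): print(n,c.round(2),st[4])
print(np.abs(a['color'].astype(int)-d['color'])[200:285,275:390].mean())
cv2.imwrite('pics/t6.png',cv2.resize(d['color'][190:330,180:480,::-1],None,fx=2.6,fy=2.6))
E
```

```text
time: 10.23
ee_pos: [0.3122, -0.3293, 0.3886]
tool_rot: [3.141, -0.001, -0.294]
force: [0.8, -1.4, -0.2]
gripper_width: 0.002
gripper_force: 0.0
time: 10.57
ee_pos: [0.3022, -0.3666, 0.3881]
tool_rot: [-3.141, 0.0, -0.295]
force: [-0.6, 0.3, 0.2]
gripper_width: 0.006
gripper_force: 0.0
before [346.73 255.32] 22
before [373.35 266.  ] 94
after [346.83 255.22] 23
after [373.39 265.87] 93
3.6301108269394713
```

View pics/t6.png

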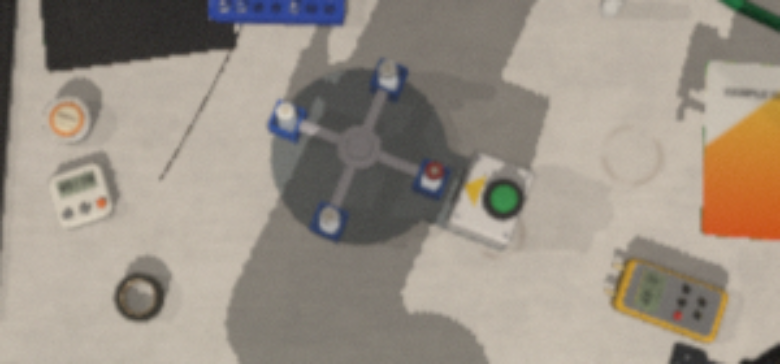

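The red vial (432,172) is still in line with the arrow, the button is back up, and the bystanders are where they were.

```bash
python3 -c "
from plant import ticket
print(ticket.hand_in())"
```

```text
the job is handed in; nothing more can be done
None
```

The job is handed in: the red vial stands in front of the yellow arrow to within about 1° by camera, and the green button was then pressed fully down and let go; the vials look seated and nothing else looks moved.

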